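# Make up the re-grip and the re-shaft job trays

## Task

Make up the two job trays from the stock that lies between them on the bench, each thing down in the pocket routed for it: into the re-grip tray (the one with the long open channel) put the black club grip in the channel, about centred, the smaller tape roll (grip tape) lying flat in the big round pocket and the vice pad in the rectangular pocket; into the re-shaft tray (the one with the iron head in it) put the tape measure on its edge in the oblong pocket and the epoxy bottle upright in its round well. Leave the iron head, the larger masking tape roll and the hex key set where they are.

Things in the scene. Friction and masses are not known exactly. Their poses are not given: they have to be found in the camera images.
- regrip_tray: Fixed plywood re-grip tray, 180 (x) x 200 (y) x 18 mm, left or right of the stock, y pointing roughly away from the robot. Origin: centre of underside. All recesses 10 mm deep (floor at z = 8 mm), 2 mm chamfers. Grip channel along y, open at both ends, 41 wide, centre x = -59.5. Tape pocket: round, 114 wide, centre (25.5, -37). Vice pad pocket: 64 (x) x 52 (y), centre (25.5, 62) mm.
- reshaft_tray: Fixed plywood re-shaft tray, same size, origin and pocket depth, on the other side of the stock, y roughly away from the robot. Tape measure pocket: 96 (x) x 46 (y), centre (-33, 52). Bottle well: round, 57 wide, centre (50.5, -30). The iron head lies in a pocket centred at (-37, -42); a ferrule 22 mm tall is fixed in a small well at (50.5, 55) mm. Pocket floors at z = 8 mm.
- black_grip: Black rubber club grip lying on the bench: straight, 263 mm long (along its y), 27 mm wide and 27 mm high. Origin at the centre of its underside, z up. Either end may point either way. In its 200 mm long channel it sticks out about 30 mm at each end. Fixed near it: the bench vice, up to 260 mm tall, fills x 0.2 to 0.51, y 0.08 to 0.29 m, and a cabinet 410 mm tall begins at x = 0.715 m.
- grip_tape: Roll of amber grip tape lying flat, the smaller and taller of the two rolls: about 97 mm across (up to 99 mm), 24 mm high, open core about 80 mm across, rim about 8 mm thick all round. Origin at its centre on the underside, z up (its turn about z does not matter).
- vice_pad: Black rubber shaft holder for the vice, a block with a groove along its top: 38 mm (its x) by 50 mm (its y) by 32 mm high. Origin at the centre of its underside, z up.
- measure: Black pocket tape measure standing on its edge: 32 mm thick (its x), 82 mm long (its y), 66 mm high. Origin at the centre of its underside, z up. It goes into its pocket with its 82 mm length along the tray's x axis, either way round.
- epoxy_bottle: White epoxy bottle with a screw cap, standing: round body 42 mm in diameter to about 95 mm above its foot, cap 25 mm in diameter, 115 mm tall in all. Origin at the centre of its foot, z up.
- iron_head: Steel iron club head lying on its back in the re-shaft tray, 79 mm by 88 mm by 11 mm. Origin at the centre of its underside. It stays where it is.
- masking_tape: Roll of cream masking tape lying flat, the larger and lower of the two rolls: about 110 mm across, 20 mm high. It belongs to neither kit and stays where it is.
- key_set: Folding hex key set in a red case, 31 mm by 86 mm by 22 mm, lying near the front edge of the bench. It belongs to neither kit and stays where it is.
Not all that is in view belongs to the job. Several things have the shape of the vice_pad; the one meant has the colours described above.

How it is judged:
By the outcome, as a careful person would: the job done as asked, in the order asked, and still so for the second after the job is handed in, with the robot touching nothing.
It also fails if it takes over 144 s, if anything falls off the work surface, if the arm or the gripper's body presses on something with over 40 N, if the wrist force passes 120 N, or if a joint passes its speed limit or range.

## Robot

A 6-joint arm with a two-finger parallel gripper is mounted at the origin on a cart in front of the work surface, level with it; the furniture and walls round the work are solid. World frame = base frame: x ahead of the robot, y to its left, z up, the work surface at z = 0. Lengths are in m, angles in rad, forces in N, time in s.
With the tool pointing down it reaches from about 0.425 to 0.95 m from the base axis. Payload 3.5 kg.
Tool frame: the origin (TCP) lies at the very end of the fingers, on their centre line; the grasp point (between the pads) lies ctrl.grip_point_offset behind it (ctrl.grip_point_offset is the distance from the TCP to the grasp point, in m); z points along the fingers, y is the direction in which the jaws open and shut (so a half turn about z gives the same grasp; the last joint's range is limited). The gripper opens to 85 mm and grips with 20 to 120 N. Pads are 22 mm wide; open, the fingers measure 114 mm over their backs; the gripper's body (76 mm by 85 mm) begins 54 mm behind the grasp point. The pads swing forward as they close: fully open they stand 13 mm farther back than shut.
Start: joints at [0.962, 0.286, 1.577, -0, 1.279, -0.15], TCP at [0.299, 0.605, 0.231] pointing down, gripper open.
Joint ranges: [-2.77, 2.77], [-0.9, 2.22], [0.21, 2.48], [-1.53, 4.67], [0.24, 2.81], [-2.84, 2.84]. Speed limits (rad/s): [2.79, 2.79, 3.14, 3.14, 3.14, 3.14].

## Interface

Orientations are given as a unit quaternion [x, y, z, w].
In Python, from plant import ctrl gives the robot as it stands.
- The arm moves only by the tool servo_tool, never from a script. Its argument "increments" is a list of rows, each a list of 5 numbers: the opening, from 0 (shut) to 1 (fully open), then the shift along the world's x, y, z in units of 40 mm (1.0 is 40 mm), then the turn about the world's z in units of 5 degrees (1.0 is 5 degrees). A call has exactly 10 rows; each row is the pose to reach, as a shift and turn from the pose measured when the call began; what a row does not reach only later rows make up. A row lasts 1/12 s, in which the tool goes at most 41.7 mm and 7.16 degrees, less where a joint would pass 70% of its speed; a pose out of reach is approached as far as the arm can. A call with a gripper value outside its range is refused whole. The fingers move at their own pace and stop on an object; "grip_force" is the grip in N (left out, the last holds). Time passes only in rows, so rows that repeat a pose let the fingers close, or fill a call up. It gives the time, the measured TCP pose, the force and the opening at its end, in the units of the state.
- ctrl.get_state(): the state, without advancing time (a new reading comes with each control period).
- ctrl.read_camera(name): name is "scene" or "top"; returns a dict with "frame" (420x560x3 uint8, red, green, blue), "K" (3x3 intrinsics, pixels), "distortion" ([k1, k2, p1, p2, k3] as OpenCV has them; the pictures are not rectified), "extrinsics" (4x4, takes a point from camera to world coordinates). Camera axes: x right, y down, z forward; pixel columns grow to the right and rows downward; lengths in m; the calibration is good to about 2 mm. A picture is of the moment at which its call begins. There is no depth.
- ctrl.sign_off(): hands the job in, once; it reports no verdict.
Trained networks look in a picture, given as the dict that the camera call returned (one of the last four; its "shot" number tells which), for a name from the list of things; names that differ only in an ending like _2 or _b are one class to them, and where a whole thing is asked for, a point or a joint stands for the part that bears it (a point fixed in the world has none). Each returns a list of dicts, best first, with "conf" (0 to 1); they miss things now and then, are a little off and sometimes report something else, mostly with a low value. They report only what shows in the picture. A call takes as long as a camera call. They do not tell look-alikes from the thing itself.
- ctrl.masks_of(picture, query): "region" (420x560 bool, what is visible of it) and "extent" ([left, top, right, bottom] in pixels, round what is visible of it).
- ctrl.landmark_of(picture, query): "centre" ([row, column] in pixels: a listed point, or the origin of a listed thing).
The state is a dict: "time": time; "qpos": joint angles; "dq": joint speeds; "joint_efforts": joint torques, N m; "eef_pos": TCP position; "tcp_rot": TCP orientation; "contact_force": force on the tool from outside, world axes, zero at the start; "wrist_torque": the same for the moment, N m; "opening": opening from 0.0 (shut) to 1.0 (fully open).
Only numpy, scipy, OpenCV 4.12 (cv2) and the standard library are available. Lean on these libraries where they do the work, as an engineer would, in place of code of your own. Each camera call takes 0.05 s, during which the arm holds its last target. There are 200 camera calls.

## Working session

There is one attempt and no reset: what is moved stays moved. The work goes in short steps, Python scripts to look and compute and a tool call to move; the robot and the scene stay as the last step left them, time stands still between calls to the robot, and variables do not carry over. Pictures are saved under pics/ and viewed, about 12 in all and at most 16, crops included, and the job is handed in when it is done.

Besides the shell and the picture viewer there is one more tool, called after ">>>" as a command line: name --pt "numbers of a row" for each row, then --argument value for the rest. servo_tool: Moves the arm, as the interface text tells. Its arguments: {"type":"object","properties":{"increments":{"type":"array"},"grip_force":{"type":"number"}},"required":["increments"]}

```bash
ls; mkdir -p pics; cat > h.py <<'E'
import numpy as np, cv2
from plant import ctrl
def cam(n): return ctrl.read_camera(n)
def ray(p,uv):
    q=cv2.undistortPoints(np.array([[uv]],float),p["K"],np.array(p["distortion"],float))[0,0]
    T=np.array(p["extrinsics"]); d=T[:3,:3]@np.array([q[0],q[1],1]); return T[:3,3],d
def at(p,uv,z):
    o,d=ray(p,uv); return o+d*(z-o[2])/d[2]
def px(p,X):
    T=np.linalg.inv(np.array(p["extrinsics"])); r=cv2.Rodrigues(T[:3,:3])[0]
    return cv2.projectPoints(np.array(X,float).reshape(-1,3),r,T[:3,3],np.array(p["K"],float),np.array(p["distortion"],float))[0][:,0]
def save(p,n,crop=None,s=1):
    f=p["frame"][:,:,::-1]
    if crop: l,t,r,b=crop; f=f[t:b,l:r]
    cv2.imwrite("pics/"+n,cv2.resize(f,None,fx=s,fy=s,interpolation=cv2.INTER_CUBIC))
E
python3 - <<'E'
from h import *
s=ctrl.get_state(); print(s, ctrl.grip_point_offset)
for n in("scene","top"):
    p=cam(n); save(p,n+"0.png",s=1.4); T=np.array(p["extrinsics"]); print(n,T.round(3).tolist(),np.array(p["K"]).round(0).tolist())
    for q in "regrip_tray reshaft_tray black_grip grip_tape vice_pad measure epoxy_bottle iron_head masking_tape key_set".split():
        for m in ctrl.landmark_of(p,q)[:4]:
            r,c=m["centre"]; print(n,q,round(m["conf"],2),round(c),round(r),at(p,(c,r),0).round(3))
E
```

```text
pics
{'time': 0.0, 'qpos': array([ 9.62005574e-01,  2.87160370e-01,  1.57815315e+00,  1.05182681e-05,
        1.27860043e+00, -1.50008661e-01]), 'dq': array([-0.00168468, -0.00164992, -0.00054535,  0.00098377,  0.00184855,
       -0.0002645 ]), 'joint_efforts': array([ 2.79058522e-04, -4.05971503e+01, -2.92633027e+01, -9.05248339e-05,
        5.64627306e-03,  1.28009961e-05]), 'eef_pos': array([0.29853073, 0.60467536, 0.22996362]), 'tcp_rot': array([ 2.27385891e-01,  9.73804041e-01, -1.07624581e-03, -4.34537197e-04]), 'contact_force': array([-0.73790603, -0.35862726, -0.23826343]), 'wrist_torque': array([-0.05261301,  0.07575623,  0.03823413]), 'opening': 1.0004896969628039} 0.0187
scene [[-0.819, -0.35, 0.455, -0.237], [-0.574, 0.485, -0.66, 1.233], [0.011, -0.802, -0.598, 1.085], [0.0, 0.0, 0.0, 1.0]] [[433.0, 0.0, 276.0], [0.0, 433.0, 206.0], [0.0, 0.0, 1.0]]
scene regrip_tray 0.96 235 261 [0.519 0.39  0.   ]
scene reshaft_tray 0.48 348 172 [ 0.471 -0.385  0.   ]
scene black_grip 0.4 320 206 [ 0.441 -0.07   0.   ]
scene grip_tape 0.53 321 209 [ 0.428 -0.057  0.   ]
scene vice_pad 
[... 204 characters left out ...]
81, 0.194, 0.246], [-0.999, -0.017, 0.038, 0.048], [-0.034, -0.195, -0.98, 1.508], [0.0, 0.0, 0.0, 1.0]] [[499.0, 0.0, 281.0], [0.0, 499.0, 200.0], [0.0, 0.0, 1.0]]
top regrip_tray 0.73 191 208 [0.517 0.386 0.   ]
top reshaft_tray 0.72 450 224 [ 0.479 -0.402  0.   ]
top black_grip 0.68 336 234 [ 0.442 -0.063  0.   ]
top grip_tape 0.61 252 180 [0.607 0.2   0.   ]
top vice_pad 0.6 303 189 [0.583 0.04  0.   ]
top vice_pad 0.46 202 145 [0.72  0.363 0.   ]
top measure 0.7 386 190 [ 0.584 -0.214  0.   ]
top epoxy_bottle 0.72 345 192 [ 0.573 -0.089  0.   ]
top iron_head 0.88 438 236 [ 0.444 -0.365  0.   ]
top masking_tape 0.84 126 252 [0.376 0.575 0.   ]
top key_set 0.88 386 263 [ 0.36 -0.21  0.  ]
```

View pics/top0.png

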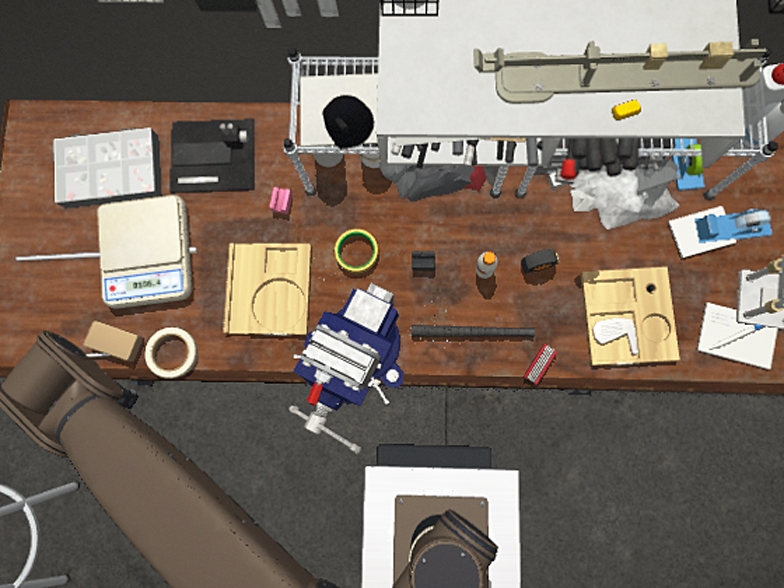

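View pics/scene0.png

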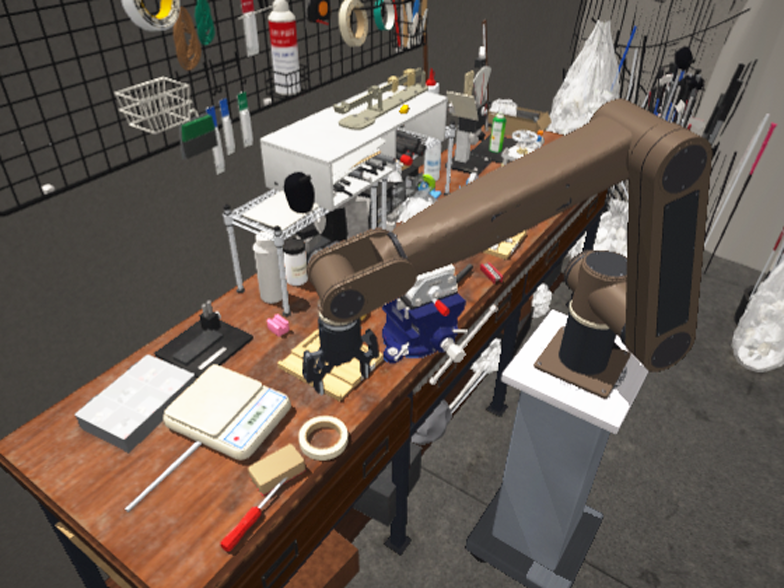

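Top view: the black pad-shaped block is at (302,187) raw pixels and a pink look-alike at (201,142). The task asks for black, so (302,187) is the one. The re-grip tray is on the left (192,206) and the re-shaft tray on the right (450,225). The vice stands between the re-grip tray and the stock.

```bash
cat >> h.py <<'E'
from scipy.optimize import minimize
def box(a,b,h,z0=0): return np.array([[x,y,z] for x in(-a/2,a/2) for y in(-b/2,b/2) for z in(z0,z0+h)])
def cyl(d,h,z0=0):
    t=np.linspace(0,2*np.pi,32,endpoint=False); return np.array([[d/2*np.cos(a),d/2*np.sin(a),z] for a in t for z in(z0,z0+h)])
SH=dict(regrip_tray=box(.18,.2,.018),reshaft_tray=box(.18,.2,.018),black_grip=box(.027,.263,.027),grip_tape=cyl(.097,.024),
 vice_pad=box(.038,.05,.032),measure=box(.032,.082,.066),epoxy_bottle=np.vstack([cyl(.042,.095),cyl(.025,.115)]),key_set=box(.031,.086,.022),masking_tape=cyl(.11,.02))
def fit(p,q,x0,y0,yaws=(0,),z=0,near=40):
    g=px(p,[[x0,y0,z]])[0]; ms=[m for m in ctrl.masks_of(p,q) if np.hypot((m["extent"][0]+m["extent"][2])/2-g[0],(m["extent"][1]+m["extent"][3])/2-g[1])<near]
    if not ms: return None
    M=ms[0]["region"].astype(np.uint8); cs,_=cv2.findContours(M,cv2.RETR_EXTERNAL,cv2.CHAIN_APPROX_NONE)
    M=cv2.drawContours(np.zeros_like(M),[max(cs,key=cv2.contourArea)],-1,1,-1)
    S=4; x,y,w,h=cv2.boundingRect(M); x-=12;y-=12;w+=24;h+=24
    x,y=max(x,0),max(y,0); sub=M[y:y+h,x:x+w]; B=cv2.resize(sub,None,fx=S,fy=S,interpolation=cv2.INTER_NEAREST)
    def cost(v):
        c,s=np.cos(v[2]),np.sin(v[2]); P=SH[q]@np.array([[c,s,0],[-s,c,0],[0,0,1]])+[v[0],v[1],z]
        uv=((px(p,P)-[x,y]+.5)*S-.5); hull=cv2.convexHull(uv.astype(np.float32))
        D=cv2.fillConvexPoly(np.zeros_like(B),np.round(hull*8).astype(np.int32),1,shift=3)
        return 1-(D&B).sum()/max(1,(D|B).sum())
    best=min((minimize(cost,[x0,y0,a],method="Nelder-Mead",options=dict(initial_simplex=[[x0,y0,a],[x0+.01,y0,a],[x0,y0+.01,a],[x0,y0,a+.2]],xatol=1e-4,fatol=1e-4)) for a in yaws),key=lambda r:r.fun)
    return best.x[:2].round(4),np.degrees(best.x[2]).round(1),"iou",round(1-best.fun,3),"conf",round(ms[0]["conf"],2)
E
python3 - <<'E'
from h import *
p=cam("top")
A=np.radians([-90,-60,-30,0,30,60])
for q,x,y,a in [("regrip_tray",.517,.386,[-1.57]),("reshaft_tray",.479,-.402,[-1.57]),("black_grip",.442,-.063,[0]),("grip_tape",.6,.2,[0]),("vice_pad",.58,.04,A),("measure",.57,-.21,A),("epoxy_bottle",.56,-.085,[0]),("key_set",.36,-.21,A)]:
    print(q,fit(p,q,x,y,a))
f=p["frame"][:,:,::-1]
a=cv2.resize(f[150:270,230:410],None,fx=4,fy=4,interpolation=cv2.INTER_CUBIC); cv2.imwrite("pics/crop1.png",a)
E
```

```text
regrip_tray (array([0.5204, 0.383 ]), np.float64(-89.4), 'iou', np.float64(0.969), 'conf', 0.73)
reshaft_tray (array([ 0.475 , -0.3956]), np.float64(-85.7), 'iou', np.float64(0.975), 'conf', 0.57)
black_grip (array([ 0.4367, -0.0607]), np.float64(1.9), 'iou', np.float64(0.583), 'conf', 0.69)
grip_tape (array([0.6083, 0.1911]), np.float64(-2.3), 'iou', np.float64(0.939), 'conf', 0.65)
vice_pad (array([0.5887, 0.0443]), np.float64(1.1), 'iou', np.float64(0.889), 'conf', 0.47)
measure (array([ 0.5875, -0.2071]), np.float64(19.3), 'iou', np.float64(0.765), 'conf', 0.52)
epoxy_bottle (array([ 0.5734, -0.0903]), np.float64(5.3), 'iou', np.float64(0.823), 'conf', 0.74)
key_set (array([ 0.3688, -0.2072]), np.float64(56.8), 'iou', np.float64(0.885), 'conf', 0.69)
```

View pics/crop1.png

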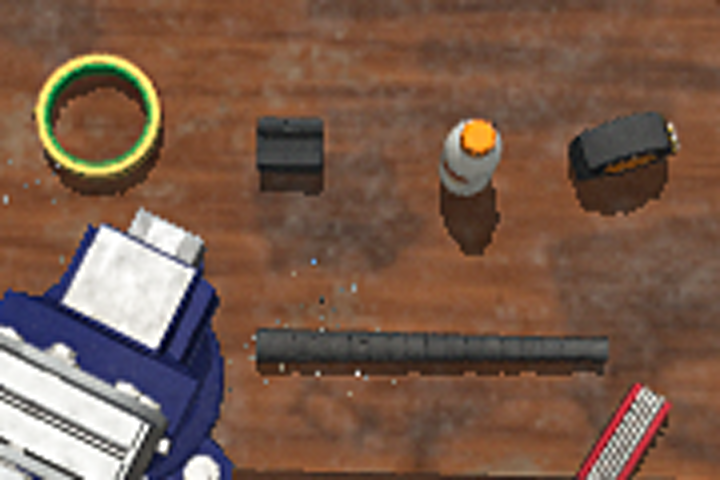

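The crop confirms it: the block at crop (290,145), raw (302,186), is black with a groove along world y, so it is the vice pad. The roll at crop (98,113) is the amber grip tape. Next I'll overlay the fits to check them.

```bash
cat > ov.py <<'E'
from h import *
def overlay(p,poses,name,crop,s):
    l,t,r,b=crop; f=np.ascontiguousarray(cv2.resize(p["frame"][t:b,l:r,::-1],None,fx=s,fy=s,interpolation=cv2.INTER_CUBIC))
    for pts,(x,y,yaw),col in poses:
        c,sn=np.cos(np.radians(yaw)),np.sin(np.radians(yaw)); P=np.array(pts)@np.array([[c,sn,0],[-sn,c,0],[0,0,1]])+[x,y,0]
        cv2.polylines(f,[np.int32((px(p,P)-[l,t]+.5)*s)],True,col,1)
    return f
def rc(a,b,z,cx=0,cy=0): return [[cx+i*a/2,cy+j*b/2,z] for i,j in((-1,-1),(1,-1),(1,1),(-1,1))]
def ci(d,z,cx=0,cy=0): return [[cx+d/2*np.cos(t),cy+d/2*np.sin(t),z] for t in np.linspace(0,6.28,40)]
RG=[rc(.18,.2,.018),rc(.041,.2,.018,-.0595),ci(.114,.018,.0255,-.037),rc(.064,.052,.018,.0255,.062)]
RS=[rc(.18,.2,.018),rc(.096,.046,.018,-.033,.052),ci(.057,.018,.0505,-.03)]
E
python3 - <<'E'
from ov import *
p=cam("top")
for uv in((294,237.3),(382,238)): print(at(p,uv,.0135).round(4))
a=overlay(p,[(k,(.5204,.383,-89.4),(0,0,255)) for k in RG],"",(155,165,225,245),5)
b=overlay(p,[(k,(.475,-.3956,-85.7),(0,0,255)) for k in RS],"",(410,185,490,265),5)
c=overlay(p,[(rc(.038,.05,.032),(.5887,.0443,1.1),(0,0,255)),(rc(.032,.082,.066),(.5875,-.2071,19.3),(0,0,255)),(rc(.032,.082,.0),(.5875,-.2071,19.3),(0,255,255)),
 (ci(.042,0),(.5734,-.0903,0),(0,255,255)),(ci(.025,.115),(.5734,-.0903,0),(0,0,255)),(ci(.097,.024),(.6083,.1911,0),(0,0,255)),(rc(.027,.263,.0135),(.4367,-.0607,1.9),(0,0,255))],"",(235,160,405,245),4)
c=cv2.resize(c,(680,340)); o=np.zeros((750,760,3),np.uint8)
o[:400,:350]=a; o[:400,355:755]=b; o[405:745,:680]=c
cv2.imwrite("pics/ov1.png",cv2.resize(o,(608,600)))
E
```

```text
[0.4292 0.065  0.0135]
[ 0.4325 -0.1978  0.0135]
```

View pics/ov1.png

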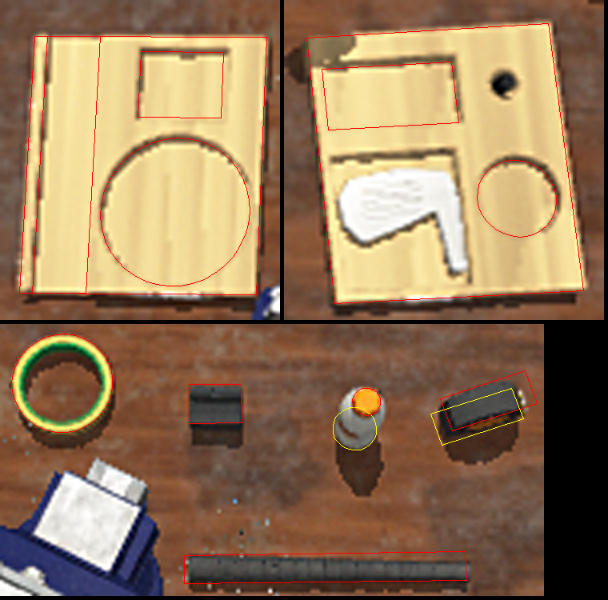

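>>> servo_tool --pt "1 0.45 -0.4 0.7 -1.27" --pt "1 0.9 -0.8 1.4 -2.54" --pt "1 1.35 -1.2 2.1 -3.8" --pt "1 1.8 -1.6 2.8 -5.1" --pt "1 2.25 -2 3.5 -6.4" --pt "1 2.7 -2.9 3.5 -7.6" --pt "1 3.15 -3.8 3.5 -8.9" --pt "1 3.6 -4.7 3.5 -10.2" --pt "1 4.05 -5.6 3.5 -11.4" --pt "1 4.5 -6.5 3.5 -12.7" --grip_force 40

```text
time: 2.43
eef_pos: [0.4793, 0.3435, 0.3716]
tcp_rot: [0.708, 0.707, 0.0, 0.0]
contact_force: [1.4, 0.6, 0.5]
opening: 1.005
```

>>> servo_tool --pt "1 0.2 -1 0 0" --pt "1 0.3 -2 0 0" --pt "1 0.3 -3 0 0" --pt "1 0.3 -4 0 0" --pt "1 0.3 -5 0 0" --pt "1 0 -6 0 0" --pt "1 -0.3 -7 0 0" --pt "1 -0.6 -8 0 0" --pt "1 -0.9 -9 -0.3 0" --pt "1 -1.2 -10.1 -0.6 0"

```text
time: 3.27
eef_pos: [0.4325, -0.0551, 0.3503]
tcp_rot: [0.707, 0.707, 0.001, 0.001]
contact_force: [0.7, -0.0, 0.1]
opening: 0.999
```

```bash
python3 - <<'E'
from ov import *
s=ctrl.get_state(); print(s["time"],s["eef_pos"].round(4))
p=cam("scene"); save(p,"s1.png",(270,130,410,230),5)
for q,x,y,a in [("measure",.5875,-.2071,np.radians([0,15,30])),("vice_pad",.5887,.0443,[0]),("grip_tape",.608,.191,[0]),("epoxy_bottle",.573,-.09,[0]),("reshaft_tray",.475,-.396,[-1.5]),("regrip_tray",.52,.383,[-1.56])]: print(q,fit(p,q,x,y,a))
E
```

```text
3.2667 [ 0.4325 -0.0551  0.3503]
measure (array([ 0.5919, -0.2119]), np.float64(26.4), 'iou', np.float64(0.63), 'conf', 0.7)
vice_pad None
grip_tape (array([0.6092, 0.1902]), np.float64(-0.3), 'iou', np.float64(0.908), 'conf', 0.49)
epoxy_bottle None
reshaft_tray (array([ 0.476 , -0.3978]), np.float64(-85.9), 'iou', np.float64(0.955), 'conf', 0.8)
regrip_tray None
```

>>> servo_tool --pt "1 0 -0.1 -0.9 0" --pt "1 0 -0.1 -1.9 0" --pt "1 0 -0.1 -2.9 0" --pt "1 0 -0.1 -3.9 0" --pt "1 0 -0.1 -4.9 0" --pt "1 0 -0.1 -5.9 0" --pt "1 0 -0.1 -6.9 0" --pt "1 0 -0.1 -7.7 0" --pt "1 0 -0.1 -8.3 0" --pt "1 0 -0.1 -8.5 0"

```text
time: 4.45
eef_pos: [0.4313, -0.0541, 0.0066]
tcp_rot: [0.706, 0.708, -0.001, -0.003]
contact_force: [-0.6, 0.7, 0.3]
opening: 1.0
```

>>> servo_tool --pt "0.8 0 0 0 0" --pt "0.6 0 0 0 0" --pt "0.4 0 0 0 0" --pt "0.2 0 0 0 0" --pt "0 0 0 0 0" --pt "0 0 0 0 0" --pt "0 0 0 0 0" --pt "0 0 0 0 0" --pt "0 0 0 0 0" --pt "0 0 0 0 0"

```text
time: 5.28
eef_pos: [0.4332, -0.0547, 0.0085]
tcp_rot: [0.706, 0.708, 0.0, -0.001]
contact_force: [-0.8, 0.6, 7.5]
opening: 0.306
```

>>> servo_tool --pt "0 0 0 0.5 0" --pt "0 0 0 1.3 0" --pt "0 0 0 2.2 0" --pt "0 0 0 3.2 0" --pt "0 0 0 4.2 0" --pt "0 0 0 5.2 0" --pt "0 0 0 6.2 0" --pt "0 0 0 7.2 0" --pt "0 0.2 0 8.1 0" --pt "0 0.4 0 8.7 0"

```text
time: 6.12
eef_pos: [0.4496, -0.0549, 0.3616]
tcp_rot: [0.706, 0.708, 0.002, 0.002]
contact_force: [0.8, 0.3, -0.1]
opening: 0.31
```

>>> servo_tool --pt "0 0.2 0.5 0 0" --pt "0 0.4 1.3 0 0.5" --pt "0 0.6 2.2 0 1.5" --pt "0 0.8 3.1 0 2.5" --pt "0 1 4 0 3.5" --pt "0 1.2 4.9 0 4.5" --pt "0 1.4 5.8 0 5.5" --pt "0 1.5 6.7 0 6.5" --pt "0 1.5 7.6 0 7.5" --pt "0 1.5 8.5 0 8.5"

```text
time: 6.95
eef_pos: [0.5092, 0.2867, 0.3615]
tcp_rot: [0.399, 0.917, 0.002, 0.001]
contact_force: [0.4, 0.1, -0.5]
opening: 0.303
```

>>> servo_tool --pt "0 0 0.6 0 1.2" --pt "0 0 1.2 0 2.4" --pt "0 0 1.8 0 3.6" --pt "0 0 2.4 0 4.8" --pt "0 0 3 0 6" --pt "0 0 3.5 0 7.2" --pt "0 0 3.9 -0.5 8.4" --pt "0 0 3.9 -1.4 9.4" --pt "0 0 3.9 -2.3 9.4" --pt "0 0 3.9 -3.2 9.4"

```text
time: 7.78
eef_pos: [0.5089, 0.4429, 0.2325]
tcp_rot: [0.0, 1.0, 0.003, 0.001]
contact_force: [0.5, 0.3, -1.7]
opening: 0.307
```

>>> servo_tool --pt "0 0 0 -0.9 0" --pt "0 0 0 -1.7 0" --pt "0 0 0 -2.5 0" --pt "0 0 0 -3.2 0" --pt "0 0 0 -3.8 0" --pt "0 0 0 -4.2 0" --pt "0 0 0 -4.3 0" --pt "0 0 0 -4.3 0" --pt "0 0 0 -4.3 0" --pt "0 0 0 -4.3 0"

```text
time: 8.62
eef_pos: [0.5102, 0.4436, 0.0627]
tcp_rot: [0.0, 1.0, 0.004, 0.002]
contact_force: [0.9, -0.1, -0.1]
opening: 0.305
```

```bash
python3 - <<'E'
from ov import *
s=ctrl.get_state(); print(s["time"],s["eef_pos"].round(4),s["tcp_rot"].round(3))
p=cam("top"); q=cam("scene")
a=overlay(p,[(k,(.5204,.383,-89.4),(0,0,255)) for k in RG],"",(140,145,240,255),4)
b=overlay(q,[(k,(.5204,.383,-89.4),(0,0,255)) for k in RG],"",(170,200,300,310),4)
o=np.hstack([a,b]);cv2.imwrite("pics/g1.png",cv2.resize(o,None,fx=.86,fy=.86))
E
```

```text
8.6167 [0.5102 0.4436 0.0627] [0.    1.    0.004 0.002]
```

View pics/g1.png

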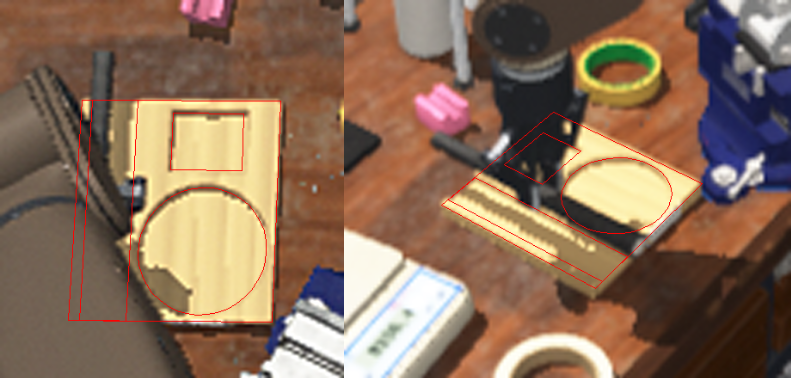

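The grip hangs level over the channel and is aligned with it in both views. I'll lower it and release.

>>> servo_tool --pt "0 0 0 -0.4 0" --pt "0 0 0 -0.7 0" --pt "0 0 0 -0.9 0" --pt "0 0 0 -1.05 0" --pt "0 0 0 -1.12 0" --pt "0 0 0 -1.12 0" --pt "0 0 0 -1.12 0" --pt "0.45 0 0 -1.12 0" --pt "0.6 0 0 -1.12 0" --pt "0.6 0 0 -1.12 0"

```text
time: 9.55
eef_pos: [0.5102, 0.4436, 0.018]
tcp_rot: [0.0, 1.0, 0.004, 0.002]
contact_force: [0.3, 0.3, 0.2]
opening: 0.602
```

>>> servo_tool --pt "0.6 0 0 0.4 0" --pt "0.6 0 0 1.1 0" --pt "0.6 0 0 2 0" --pt "0.6 0 0 3 0" --pt "0.6 0 0 4 0" --pt "0.6 0 0 5 0" --pt "0.6 0 0 6 0" --pt "0.6 0 0 7 0" --pt "0.6 0.2 -0.9 7.6 0" --pt "0.6 0.5 -1.8 7.6 0"

```text
time: 10.38
eef_pos: [0.5312, 0.3738, 0.3327]
tcp_rot: [-0.002, 1.0, 0.007, 0.009]
contact_force: [1.7, -0.7, 1.7]
opening: 0.602
```

>>> servo_tool --pt "0.5 0.5 -0.8 0 0" --pt "0.5 1 -1.6 0 0" --pt "0.5 1.5 -2.4 -0.3 0" --pt "0.5 1.9 -3.2 -0.8 0" --pt "0.5 1.93 -3.47 -1.6 0" --pt "0.5 1.93 -3.47 -2.5 0" --pt "0.5 1.93 -3.47 -3.4 0" --pt "0.5 1.93 -3.47 -4.2 0" --pt "0.5 1.93 -3.47 -4.9 0" --pt "0.5 1.93 -3.47 -5.3 0"

```text
time: 11.22
eef_pos: [0.6064, 0.2343, 0.1176]
tcp_rot: [-0.002, 1.0, 0.007, 0.007]
contact_force: [-0.5, 0.5, -1.1]
opening: 0.498
```

```bash
python3 - <<'E'
from ov import *
s=ctrl.get_state(); print(s["time"],s["eef_pos"].round(4),s["tcp_rot"].round(3))
p=cam("top"); q=cam("scene")
a=overlay(p,[(k,(.5204,.383,-89.4),(0,0,255)) for k in RG],"",(140,145,270,255),3)
b=overlay(q,[(ci(.097,.024),(.6085,.1907,0),(0,0,255))],"",(170,180,300,290),3)
o=np.hstack([a,b]);cv2.imwrite("pics/g2.png",o)
E
```

```text
11.2167 [0.6064 0.2343 0.1176] [-0.002  1.     0.007  0.007]
```

View pics/g2.png

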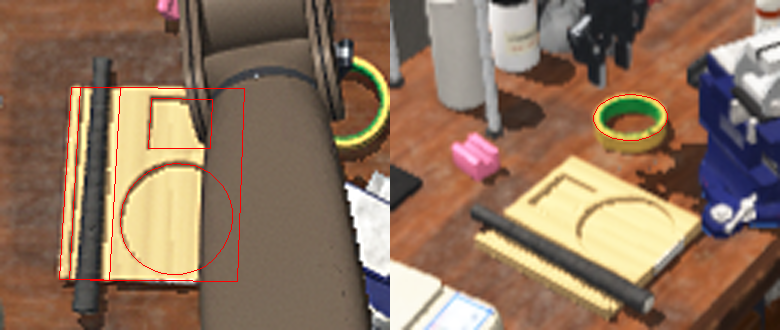

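The grip lies in the channel and sticks out about equally at both ends: ~30 px at the far end and ~33 px at the near end. The roll fit matches as well, so I'll go down on its rim.

>>> servo_tool --pt "0.5 0.05 0.02 -0.8 0" --pt "0.5 0.05 0.02 -1.5 0" --pt "0.5 0.05 0.02 -2.1 0" --pt "0.5 0.05 0.02 -2.5 0" --pt "0.5 0.05 0.02 -2.66 0" --pt "0.3 0.05 0.02 -2.66 0" --pt "0 0.05 0.02 -2.66 0" --pt "0 0.05 0.02 -2.66 0" --pt "0 0.05 0.02 -2.66 0" --pt "0 0.05 0.02 -2.66 0"

```text
time: 12.15
eef_pos: [0.6098, 0.2357, 0.0137]
tcp_rot: [-0.002, 1.0, 0.007, 0.008]
contact_force: [-0.8, 0.5, 4.9]
opening: 0.099
```

>>> servo_tool --pt "0 0 0 0 0" --pt "0 0 0 0 0" --pt "0 0 0 0.4 0" --pt "0 0 0 0.8 0" --pt "0 0 0 1.3 0" --pt "0 0 0 1.8 0" --pt "0 0 0 2.3 0" --pt "0 0 0 2.8 0" --pt "0 0 0 3.3 0" --pt "0 0 0 3.7 0"

```text
time: 12.98
eef_pos: [0.6097, 0.2356, 0.1629]
tcp_rot: [-0.002, 1.0, 0.007, 0.008]
contact_force: [-0.4, 0.3, -1.8]
opening: 0.102
```

>>> servo_tool --pt "0 0 0.6 0 0" --pt "0 0 1.3 0 0" --pt "0 0 2.1 0 0" --pt "0 0 3 0 0" --pt "0 0 3.8 0 0" --pt "0 -0.6 4.16 0 0" --pt "0 -1.4 4.16 0 0" --pt "0 -2.2 4.16 -0.4 0" --pt "0 -2.9 4.16 -0.9 0" --pt "0 -3.12 4.16 -1.4 0"

```text
time: 13.82
eef_pos: [0.4806, 0.4022, 0.1056]
tcp_rot: [-0.003, 1.0, 0.007, 0.007]
contact_force: [0.2, 0.0, -0.6]
opening: 0.098
```

>>> servo_tool --pt "0 0 0 0 0" --pt "0 0 0 -0.3 0" --pt "0 0 0 -0.6 0" --pt "0 0 0 -0.8 0" --pt "0 0 0 -0.9 0" --pt "0 0 0 -1 0" --pt "0 0 0 -1 0" --pt "0 0 0 -1 0" --pt "0 0 0 -1 0" --pt "0 0 0 -1 0"

```text
time: 14.65
eef_pos: [0.4812, 0.4024, 0.0663]
tcp_rot: [-0.003, 1.0, 0.007, 0.007]
contact_force: [0.1, -0.5, -1.5]
opening: 0.099
```

```bash
python3 - <<'E'
from ov import *
s=ctrl.get_state(); print(s["time"],s["eef_pos"].round(4),s["tcp_rot"].round(3),s["contact_force"].round(1))
q=cam("scene"); t=s["eef_pos"]
b=overlay(q,[(k,(.5204,.383,-89.4),(0,0,255)) for k in RG]+[(ci(.097,t[2]+.0123),(t[0]-.001,t[1]-.0449,0),(255,0,0))],"",(170,150,320,310),5)
cv2.imwrite("pics/g3.png",cv2.resize(b,(562,600)))
E
```

```text
14.65 [0.4812 0.4024 0.0663] [-0.003  1.     0.007  0.007] [ 0.1 -0.5 -1.5]
```

View pics/g3.png

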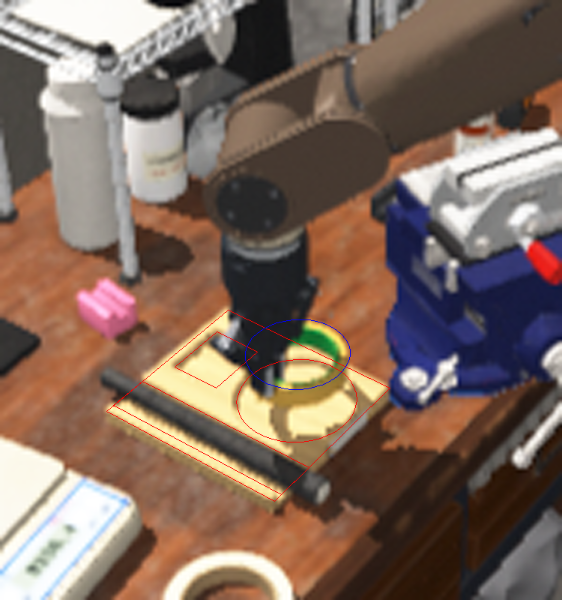

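The forearm clears the vice easily. The held roll matches where I predicted it, so I'll shift x by +4 mm and lower it.

>>> servo_tool --pt "0 0.1 0 -0.3 0" --pt "0 0.1 0 -0.6 0" --pt "0 0.1 0 -0.85 0" --pt "0 0.1 0 -1 0" --pt "0 0.1 0 -1.1 0" --pt "0 0.1 0 -1.1 0" --pt "0 0.1 0 -1.1 0" --pt "0.2 0.1 0 -1.1 0" --pt "0.2 0.1 0 -1.1 0" --pt "0.2 0.1 0 -1.1 0"

```text
time: 15.53
eef_pos: [0.4851, 0.4024, 0.0222]
tcp_rot: [-0.003, 1.0, 0.007, 0.007]
contact_force: [0.6, -1.2, 0.2]
opening: 0.199
```

>>> servo_tool --pt "0.2 0 0 0.2 0" --pt "0.2 0 0 0.6 0" --pt "0.2 0 0 1.1 0" --pt "0.2 0 0 2 0" --pt "0.2 0.3 0 3 0" --pt "0.3 0.9 0 3.9 0" --pt "0.5 1.5 0 4.8 0" --pt "0.6 1.9 0 5.6 0" --pt "0.8 2.3 -0.2 6.4 -0.5" --pt "0.8 2.6 -0.5 7.2 -1"

```text
time: 16.37
eef_pos: [0.59, 0.3826, 0.3129]
tcp_rot: [0.041, 0.999, 0.007, 0.008]
contact_force: [0.6, -0.7, -0.5]
opening: 0.796
```

```bash
python3 - <<'E'
from ov import *
s=ctrl.get_state(); print(s["time"],s["eef_pos"].round(4),s["tcp_rot"].round(3),s["contact_force"].round(1))
q=cam("scene")
print(fit(q,"grip_tape",.4837,.357,[0],z=.008), fit(q,"grip_tape",.4837,.357,[0],z=.018))
p=cam("top"); print(fit(p,"vice_pad",.5887,.0443,[0]),fit(p,"measure",.5875,-.2071,np.radians([0,15,30])))
E
```

```text
16.3667 [0.59   0.3826 0.3129] [0.041 0.999 0.007 0.008] [ 0.6 -0.7 -0.5]
(array([0.485 , 0.3593]), np.float64(3.0), 'iou', np.float64(0.887), 'conf', 0.87) (array([0.4788, 0.3658]), np.float64(-1.2), 'iou', np.float64(0.873), 'conf', 0.87)
(array([0.5881, 0.0437]), np.float64(1.0), 'iou', np.float64(0.936), 'conf', 0.46) (array([ 0.5852, -0.2022]), np.float64(21.4), 'iou', np.float64(0.733), 'conf', 0.73)
```

>>> servo_tool --pt "0.8 0 -0.6 0 -1.2" --pt "0.8 0 -1.5 0 -2.5" --pt "0.8 0 -2.4 0 -3.8" --pt "0.8 0 -3.3 0 -5.1" --pt "0.8 0 -4.2 0 -6.4" --pt "0.8 0 -5.1 0 -7.7" --pt "0.8 0 -6 0 -9" --pt "0.8 0 -6.9 0 -10.3" --pt "0.8 0 -7.8 -0.1 -11.6" --pt "0.8 -0.05 -8.45 -0.4 -12.9"

```text
time: 17.5
eef_pos: [0.5859, 0.0422, 0.2924]
tcp_rot: [0.57, 0.822, 0.002, 0.009]
contact_force: [0.3, 0.2, -0.3]
opening: 0.798
```

>>> servo_tool --pt "0.8 0 0 -0.5 -1.3" --pt "0.8 0 0 -1.2 -2.6" --pt "0.8 0 0 -2 -3.9" --pt "0.8 0 0 -2.9 -4" --pt "0.8 0 0 -3.7 -4" --pt "0.8 0 0 -4.3 -4" --pt "0.8 0 0 -4.6 -4" --pt "0.8 0 0 -4.7 -4" --pt "0.8 0 0 -4.7 -4" --pt "0.8 0 0 -4.7 -4"

```text
time: 18.33
eef_pos: [0.5867, 0.0424, 0.1057]
tcp_rot: [0.704, 0.71, 0.001, 0.01]
contact_force: [0.1, -0.7, 0.2]
opening: 0.807
```

>>> servo_tool --pt "0.8 0.03 0.03 -0.7 0.1" --pt "0.8 0.03 0.03 -1.4 0.1" --pt "0.8 0.03 0.03 -1.9 0.1" --pt "0.8 0.03 0.03 -2.25 0.1" --pt "0.8 0.03 0.03 -2.35 0.1" --pt "0.6 0.03 0.03 -2.35 0.1" --pt "0.3 0.03 0.03 -2.35 0.1" --pt "0 0.03 0.03 -2.35 0.1" --pt "0 0.03 0.03 -2.35 0.1" --pt "0 0.03 0.03 -2.35 0.1"

```text
time: 19.17
eef_pos: [0.5898, 0.0435, 0.0139]
tcp_rot: [0.701, 0.713, 0.002, 0.012]
contact_force: [0.3, -0.3, 5.8]
opening: 0.434
```

>>> servo_tool --pt "0 0 0 0 0" --pt "0 0 0 0 0" --pt "0 0 0 0.3 0" --pt "0 0 0 1 0" --pt "0 0 0 1.8 0" --pt "0 0 0 2.7 0" --pt "0 0 0 3.6 0" --pt "0 0 0 4.5 0" --pt "0 0 0 5.4 0" --pt "0 0 0 6.2 0"

```text
time: 20.0
eef_pos: [0.5894, 0.0436, 0.2649]
tcp_rot: [0.701, 0.714, 0.002, 0.012]
contact_force: [0.8, -0.2, -1.2]
opening: 0.436
```

>>> servo_tool --pt "0 0 0.6 0 1.2" --pt "0 0 1.4 0 2.6" --pt "0 0 2.2 0 4" --pt "0 0 3.1 0 5.4" --pt "0 0 4 0 6.8" --pt "0 0 4.9 0 8.2" --pt "0 0 5.8 0 9.6" --pt "0 0 6.6 0 11" --pt "0 -0.1 7.4 0 12.4" --pt "0 -0.16 7.86 -0.3 13.8"

```text
time: 20.83
eef_pos: [0.5828, 0.3616, 0.2559]
tcp_rot: [0.169, 0.985, 0.011, 0.01]
contact_force: [-0.3, -0.7, -0.9]
opening: 0.435
```

>>> servo_tool --pt "0 0 0 -0.5 1.4" --pt "0 0 0 -1.1 2.8" --pt "0 0 0 -1.8 4.1" --pt "0 0 0 -2.6 4.1" --pt "0 0 0 -3.3 4.1" --pt "0 0 0 -3.9 4.1" --pt "0 0 0 -4.3 4.1" --pt "0 0 0 -4.5 4.1" --pt "0 0 0 -4.5 4.1" --pt "0 0 0 -4.5 4.1"

```text
time: 21.67
eef_pos: [0.5829, 0.3617, 0.0764]
tcp_rot: [-0.009, 1.0, 0.012, 0.008]
contact_force: [0.7, 0.5, -1.0]
opening: 0.435
```

```bash
python3 - <<'E'
from ov import *
s=ctrl.get_state(); t=s["eef_pos"];x=s["tcp_rot"]; ya=np.degrees(2*np.arctan2(x[1],x[0]))-90
print(s["time"],t.round(4),x.round(3),ya,s["contact_force"].round(1))
q=cam("scene")
zb=t[2]-.0135
b=overlay(q,[(k,(.5204,.383,-89.4),(0,0,255)) for k in RG]+[(rc(.038,.05,zz),(t[0],t[1],90.6),(255,0,0)) for zz in(zb,zb+.032)],"",(180,200,300,310),6)
cv2.imwrite("pics/g4.png",cv2.resize(b,(640,586)))
E
```

```text
21.6667 [0.5829 0.3617 0.0764] [-0.009  1.     0.012  0.008] 91.03035628607 [ 0.7  0.5 -1. ]
```

View pics/g4.png

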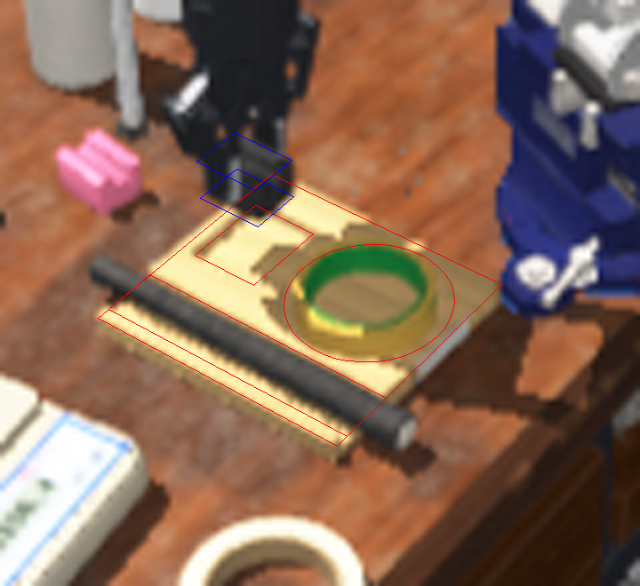

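>>> servo_tool --pt "0 0 -0.09 -0.4 -0.1" --pt "0 0 -0.09 -0.75 -0.1" --pt "0 0 -0.09 -1 -0.1" --pt "0 0 -0.09 -1.1 -0.1" --pt "0 0 -0.09 -1.17 -0.1" --pt "0 0 -0.09 -1.24 -0.1" --pt "0 0 -0.09 -1.3 -0.1" --pt "0 0 -0.09 -1.35 -0.1" --pt "0 0 -0.09 -1.35 -0.1" --pt "0 0 -0.09 -1.35 -0.1"

```text
time: 22.55
eef_pos: [0.5835, 0.3584, 0.0233]
tcp_rot: [-0.005, 1.0, 0.013, 0.009]
contact_force: [-0.3, -0.2, -1.9]
opening: 0.435
```

>>> servo_tool --pt "0 0 0 -0.03 0" --pt "0 0 0 -0.03 0" --pt "0.5 0 0 -0.03 0" --pt "0.6 0 0 -0.03 0" --pt "0.65 0 0 -0.03 0" --pt "0.65 0 0 0.3 0" --pt "0.65 0 0 0.9 0" --pt "0.65 0 0 1.7 0" --pt "0.65 0 0 2.6 0" --pt "0.65 0 0 3.5 0"

```text
time: 23.38
eef_pos: [0.5832, 0.3582, 0.1655]
tcp_rot: [-0.005, 1.0, 0.013, 0.009]
contact_force: [0.7, 0.2, 1.2]
opening: 0.65
```

>>> servo_tool --pt "0.8 0 -0.3 0.8 0" --pt "0.8 0 -0.7 1.6 0" --pt "0.8 0 -1.2 2.4 -1.2" --pt "0.8 0 -2 3 -2.5" --pt "0.8 0 -2.9 3.3 -3.8" --pt "0.8 0 -3.8 3.3 -5.1" --pt "0.8 0 -4.7 3.3 -6.4" --pt "0.8 0 -5.6 3.3 -7.7" --pt "0.8 0 -6.5 3.3 -9" --pt "0.8 0 -7.4 3.3 -10.3"

```text
time: 24.22
eef_pos: [0.5827, 0.0606, 0.299]
tcp_rot: [0.433, 0.901, 0.008, 0.014]
contact_force: [0.4, 0.4, -0.8]
opening: 0.799
```

```bash
python3 - <<'E'
from ov import *
s=ctrl.get_state(); print(s["time"],s["eef_pos"].round(4),s["tcp_rot"].round(3))
p=cam("scene"); t=cam("top")
b=overlay(p,[],"",(180,200,300,310),3.4)
c=overlay(p,[(rc(.032,.082,z),(.5865,-.205,20),(0,0,255)) for z in(0,.066)],"",(300,130,370,200),5)
a=overlay(t,[(rc(.032,.082,z),(.5865,-.205,20),(0,0,255)) for z in(0,.066)],"",(350,165,410,225),6)
o=np.zeros((740,770,3),np.uint8); o[:374,:408]=b; o[380:730,:350]=c; o[380:740,360:720]=a
cv2.imwrite("pics/g5.png",cv2.resize(o,(624,600)))
E
```

```text
24.2167 [0.5827 0.0606 0.299 ] [0.433 0.901 0.008 0.014]
```

View pics/g5.png

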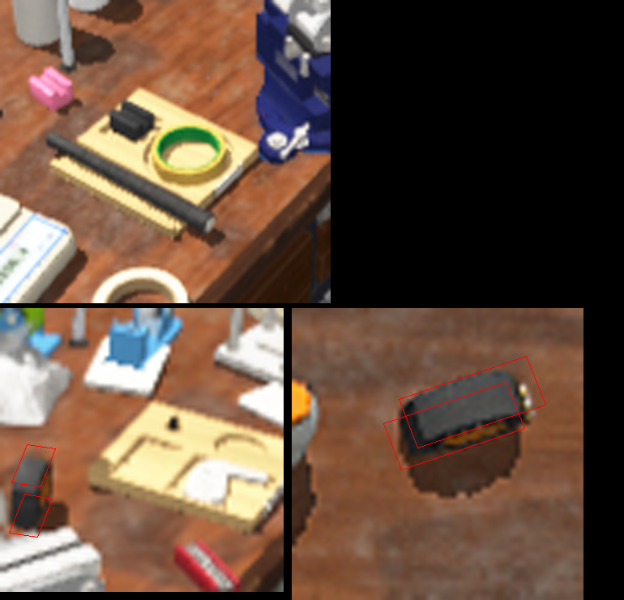

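The re-grip tray is complete: the grip is in the channel, the roll lies flat in the round pocket, and the pad is down in its rectangle. Next is the measure, at about (0.586,-0.205) with a yaw of about 19°.

>>> servo_tool --pt "0.8 0 -0.6 0 -0.5" --pt "0.8 0 -1.4 0 -1" --pt "0.8 0 -2.3 0 -1.6" --pt "0.8 0 -3.2 0 -2.2" --pt "0.8 0 -4.1 0 -2.8" --pt "0.8 0 -5 0 -3.4" --pt "0.8 0 -5.9 0 -3.9" --pt "0.8 0.1 -6.5 -0.4 -3.9" --pt "0.8 0.1 -6.64 -1.2 -3.9" --pt "0.8 0.1 -6.64 -2.1 -3.9"

```text
time: 25.15
eef_pos: [0.589, -0.2102, 0.2179]
tcp_rot: [0.58, 0.814, 0.005, 0.02]
contact_force: [0.5, -0.0, -0.3]
opening: 0.801
```

>>> servo_tool --pt "0.8 0 0 -0.9 0" --pt "0.8 0 0 -1.8 0" --pt "0.8 0 0 -2.6 0" --pt "0.8 0 0 -2.7 0" --pt "0.8 0 0 -2.7 0" --pt "0.8 0 0 -2.7 0" --pt "0.8 0 0 -2.7 0" --pt "0.8 0 0 -2.7 0" --pt "0.8 0 0 -2.7 0" --pt "0.8 0 0 -2.7 0"

```text
time: 25.98
eef_pos: [0.5898, -0.2106, 0.1116]
tcp_rot: [0.58, 0.814, 0.005, 0.021]
contact_force: [-0.0, 0.6, 0.3]
opening: 0.804
```

```bash
python3 - <<'E'
from ov import *
s=ctrl.get_state(); t=s["eef_pos"];x=s["tcp_rot"]; print(s["time"],t.round(4),x.round(3),np.degrees(2*np.arctan2(x[1],x[0]))-90)
p=cam("scene"); 
c=overlay(p,[],"",(280,120,380,220),6)
cv2.imwrite("pics/g6.png",c)
E
```

```text
25.9833 [ 0.5898 -0.2106  0.1116] [0.58  0.814 0.005 0.021] 19.050486915240455
```

View pics/g6.png

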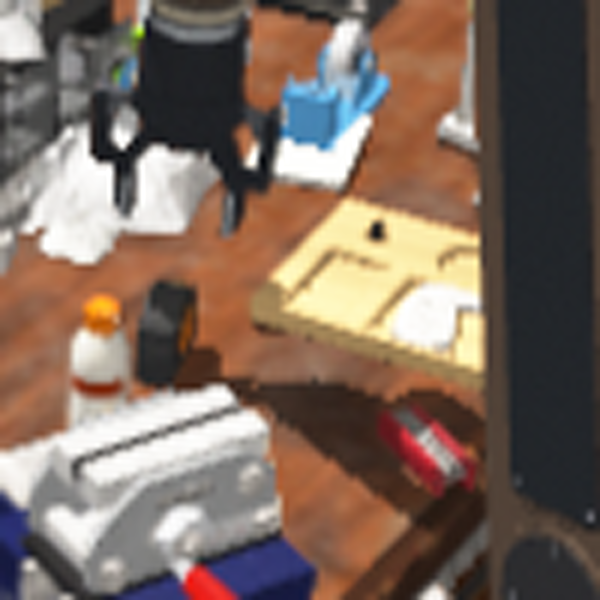

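>>> servo_tool --pt "0.8 -0.05 0.11 -0.6 0" --pt "0.8 -0.05 0.11 -1.2 0" --pt "0.8 -0.05 0.11 -1.7 0" --pt "0.8 -0.05 0.11 -2.1 0" --pt "0.8 -0.05 0.11 -2.24 0" --pt "0.8 -0.05 0.11 -2.24 0" --pt "0.6 -0.05 0.11 -2.24 0" --pt "0.4 -0.05 0.11 -2.24 0" --pt "0.2 -0.05 0.11 -2.24 0" --pt "0 -0.05 0.11 -2.24 0"

```text
time: 26.87
eef_pos: [0.5887, -0.2067, 0.0234]
tcp_rot: [0.58, 0.814, 0.005, 0.022]
contact_force: [-0.5, 0.1, 3.1]
opening: 0.351
```

>>> servo_tool --pt "0 0 0 0 0" --pt "0 0 0 0 0" --pt "0 0 0 0 0" --pt "0 0 0 0 0" --pt "0 0 0 0 0" --pt "0 0 0 0 0" --pt "0 0 0 0 0" --pt "0 0 0 0 0" --pt "0 0 0 0 0" --pt "0 0 0 0 0"

```text
time: 27.7
eef_pos: [0.5886, -0.2066, 0.0234]
tcp_rot: [0.58, 0.814, 0.005, 0.022]
contact_force: [-1.1, 0.2, 1.7]
opening: 0.353
```

>>> servo_tool --pt "0 0 0 0.3 0" --pt "0 0 0 0.9 0" --pt "0 0 0 1.7 0" --pt "0 0 0 2.5 0" --pt "0 -0.2 -0.5 3 -0.4" --pt "0 -0.5 -1.2 3.2 -1" --pt "0 -0.8 -2 3.2 -1.7" --pt "0 -1.2 -2.8 3.2 -2.4" --pt "0 -1.5 -3.5 3.2 -2.97" --pt "0 -1.59 -3.84 3.2 -2.97"

```text
time: 28.53
eef_pos: [0.5233, -0.3633, 0.1521]
tcp_rot: [0.682, 0.731, 0.002, 0.023]
contact_force: [-0.3, -0.5, -2.0]
opening: 0.349
```

>>> servo_tool --pt "0 0 0 0 0" --pt "0 0 0 -0.3 0" --pt "0 0 0 -0.9 0" --pt "0 0 0 -1.4 0" --pt "0 0 0 -1.8 0" --pt "0 0 0 -2 0" --pt "0 0 0 -2 0" --pt "0 0 0 -2 0" --pt "0 0 0 -2 0" --pt "0 0 0 -2 0"

```text
time: 29.37
eef_pos: [0.5243, -0.3638, 0.0738]
tcp_rot: [0.682, 0.731, 0.002, 0.024]
contact_force: [-0.4, 0.2, -2.0]
opening: 0.353
```

```bash
python3 - <<'E'
from ov import *
s=ctrl.get_state(); t=s["eef_pos"];x=s["tcp_rot"]; ya=np.degrees(2*np.arctan2(x[1],x[0]))-90;print(s["time"],t.round(4),x.round(3),ya,s["contact_force"].round(1))
p=cam("scene");q=cam("top"); z=t[2]-.0234
L=[(k,(.4755,-.3967,-85.8),(0,0,255)) for k in RS]+[(rc(.032,.082,zz),(t[0],t[1],ya),(255,0,0)) for zz in(z,z+.066)]
b=overlay(p,L,"",(300,120,380,200),5); a=overlay(q,L,"",(410,185,490,265),5)
cv2.imwrite("pics/g7.png",np.hstack([b,a]))
E
```

```text
29.3667 [ 0.5243 -0.3638  0.0738] [0.682 0.731 0.002 0.024] 4.003572549803877 [-0.4  0.2 -2. ]
```

View pics/g7.png

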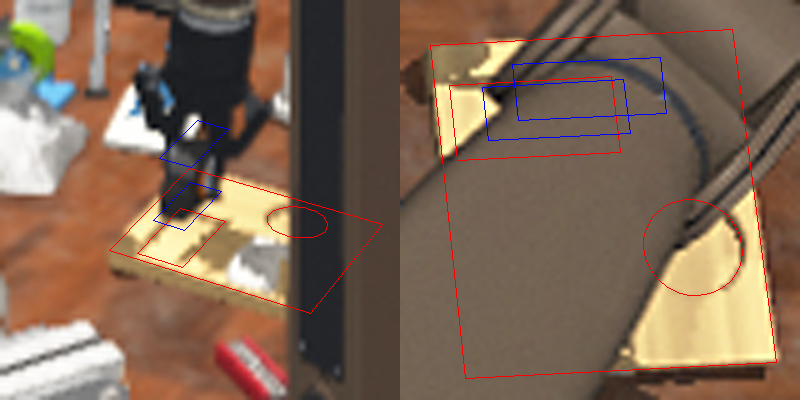

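>>> servo_tool --pt "0 0 0 -0.3 0" --pt "0 0 0 -0.55 0" --pt "0 0 0 -0.7 0" --pt "0 0 0 -0.8 0" --pt "0 0 0 -0.88 0" --pt "0 0 0 -0.95 0" --pt "0 0 0 -1.01 0" --pt "0 0 0 -1.01 0" --pt "0 0 0 -1.01 0" --pt "0 0 0 -1.01 0"

```text
time: 30.3
eef_pos: [0.5243, -0.3641, 0.0335]
tcp_rot: [0.682, 0.731, 0.002, 0.025]
contact_force: [0.7, 0.2, -1.5]
opening: 0.353
```

>>> servo_tool --pt "0 0 0 -0.04 0" --pt "0 0 0 -0.04 0" --pt "0.4 0 0 -0.04 0" --pt "0.45 0 0 -0.04 0" --pt "0.5 0 0 -0.04 0" --pt "0.55 0 0 -0.04 0" --pt "0.6 0 0 -0.04 0" --pt "0.6 0 0 0.1 0" --pt "0.6 0 0 0.5 0" --pt "0.6 0 0 1 0"

```text
time: 31.13
eef_pos: [0.5232, -0.3631, 0.0724]
tcp_rot: [0.682, 0.731, 0.002, 0.023]
contact_force: [-0.0, -1.1, 0.4]
opening: 0.6
```

>>> servo_tool --pt "0.7 0 0 0.7 0" --pt "0.7 0 0 1.6 0" --pt "0.7 0 0 2.5 0" --pt "0.7 0 0 3.4 0" --pt "0.7 0.1 0.8 4 0" --pt "0.7 0.3 1.7 4.2 0" --pt "0.7 0.6 2.6 4.3 0" --pt "0.7 0.8 3.5 4.3 0" --pt "0.7 1 4.4 4.3 0" --pt "0.7 1.2 5.3 4.3 0"

```text
time: 31.97
eef_pos: [0.5713, -0.1494, 0.2453]
tcp_rot: [0.682, 0.731, 0.002, 0.023]
contact_force: [0.5, 0.4, 0.3]
opening: 0.699
```

```bash
python3 - <<'E'
from ov import *
s=ctrl.get_state(); t=s["eef_pos"];x=s["tcp_rot"]; ya=np.degrees(2*np.arctan2(x[1],x[0]))-90;print(s["time"],t.round(4),x.round(3),ya,s["contact_force"].round(1))
q=cam("top"); z=.008
L=[(k,(.4755,-.3967,-85.8),(0,0,255)) for k in RS]+[(rc(.032,.082,zz),(.525,-.36,4.2),(255,0,0)) for zz in(z,z+.066)]
a=overlay(q,L,"",(410,185,490,265),6)
b=overlay(q,[(ci(.042,0),(.5734,-.0903,0),(0,255,255)),(ci(.025,.115),(.5734,-.0903,0),(0,0,255))],"",(320,165,370,245),6)
cv2.imwrite("pics/g8.png",np.hstack([a,b]))
E
```

```text
31.9667 [ 0.5713 -0.1494  0.2453] [0.682 0.731 0.002 0.023] 3.961399381558792 [0.5 0.4 0.3]
```

View pics/g8.png

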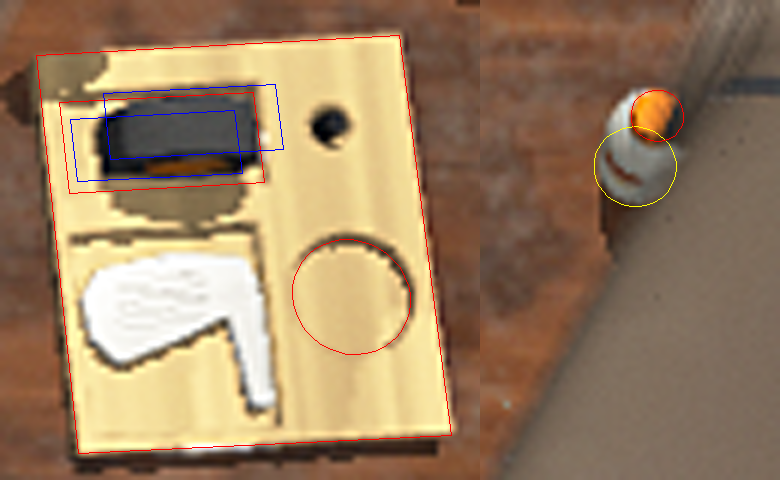

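The measure sits inside its pocket, around (180,135) in the crop, aligned with the tray. The bottle base is at about (0.5745,-0.089).

>>> servo_tool --pt "0.8 0.08 0.5 0 0" --pt "0.8 0.08 1.1 0 0" --pt "0.8 0.08 1.51 0 0" --pt "0.8 0.08 1.51 -0.5 0" --pt "0.8 0.08 1.51 -1.2 0" --pt "0.8 0.08 1.51 -1.9 0" --pt "0.8 0.08 1.51 -2.4 0" --pt "0.8 0.08 1.51 -2.6 0" --pt "0.8 0.08 1.51 -2.6 0" --pt "0.8 0.08 1.51 -2.6 0"

```text
time: 32.85
eef_pos: [0.5758, -0.0831, 0.1419]
tcp_rot: [0.68, 0.732, 0.004, 0.022]
contact_force: [-0.1, 0.1, 0.6]
opening: 0.796
```

>>> servo_tool --pt "0.8 0 0 -0.5 0" --pt "0.8 0 0 -1.1 0" --pt "0.8 0 0 -1.6 0" --pt "0.8 0 0 -2 0" --pt "0.8 0 0 -2.2 0" --pt "0.8 0 0 -2.2 0" --pt "0.6 0 0 -2.2 0" --pt "0.4 0 0 -2.2 0" --pt "0.2 0 0 -2.2 0" --pt "0.2 0 0 -2.2 0" --grip_force 30

```text
time: 33.68
eef_pos: [0.5772, -0.0837, 0.0563]
tcp_rot: [0.68, 0.732, 0.005, 0.024]
contact_force: [-1.7, 0.8, 5.7]
opening: 0.466
```

>>> servo_tool --pt "0.2 0 0 0 0" --pt "0.2 0 0 0 0" --pt "0.2 0 0 0 0" --pt "0.2 0 0 0.2 0" --pt "0.2 0 0 0.5 0" --pt "0.2 0 0 0.9 0" --pt "0.2 0 0 1.3 0" --pt "0.2 0 0 1.7 0" --pt "0.2 0 0 2 0" --pt "0.2 0 0 2 0"

```text
time: 34.52
eef_pos: [0.5793, -0.0843, 0.1405]
tcp_rot: [0.68, 0.732, 0.006, 0.027]
contact_force: [1.0, -0.1, -0.6]
opening: 0.47
```

>>> servo_tool --pt "0.2 -0.1 -0.2 0.4 0" --pt "0.2 -0.3 -0.7 0.9 0" --pt "0.2 -0.6 -1.5 1.3 0" --pt "0.2 -0.9 -2.4 1.5 0" --pt "0.2 -1.2 -3.3 1.5 0" --pt "0.2 -1.5 -4.2 1.5 0" --pt "0.2 -1.8 -5.1 1.5 0" --pt "0.2 -2.1 -5.9 1.5 0" --pt "0.2 -2.4 -6.6 1.5 0" --pt "0.2 -2.6 -7.2 1.5 0"

```text
time: 35.35
eef_pos: [0.4737, -0.374, 0.1996]
tcp_rot: [0.681, 0.732, 0.006, 0.026]
contact_force: [0.6, -0.8, -1.0]
opening: 0.468
```

>>> servo_tool --pt "0.2 -0.2 -0.6 0 0" --pt "0.2 -0.4 -1.1 0 0" --pt "0.2 -0.55 -1.4 0 0" --pt "0.2 -0.6 -1.5 -0.3 0" --pt "0.2 -0.6 -1.5 -0.8 0" --pt "0.2 -0.6 -1.5 -1.3 0" --pt "0.2 -0.6 -1.5 -1.6 0" --pt "0.2 -0.6 -1.5 -1.8 0" --pt "0.2 -0.6 -1.5 -1.8 0" --pt "0.2 -0.6 -1.5 -1.8 0"

```text
time: 36.18
eef_pos: [0.45, -0.4335, 0.1273]
tcp_rot: [0.681, 0.732, 0.006, 0.026]
contact_force: [0.1, -0.1, -0.9]
opening: 0.47
```

```bash
python3 - <<'E'
from ov import *
s=ctrl.get_state(); t=s["eef_pos"];x=s["tcp_rot"]; print(s["time"],t.round(4),x.round(3),s["contact_force"].round(1),s["opening"])
z=t[2]-.056; p=cam("scene");q=cam("top")
L=[(k,(.4755,-.3967,-85.8),(0,0,255)) for k in RS]+[(ci(.042,z),(t[0]+.002,t[1]-.0055,0),(255,0,0))]
b=overlay(p,L,"",(310,110,390,200),5); a=overlay(q,L,"",(410,185,490,275),5)
cv2.imwrite("pics/g9.png",np.hstack([b,a]))
E
```

```text
36.1833 [ 0.45   -0.4335  0.1273] [0.681 0.732 0.006 0.026] [ 0.1 -0.1 -0.9] 0.47015593628276675
```

View pics/g9.png

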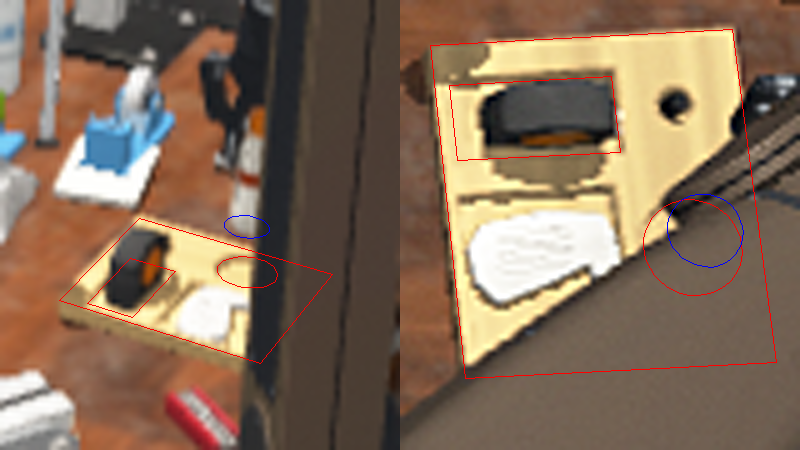

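>>> servo_tool --pt "0.2 -0.06 -0.26 0 0" --pt "0.2 -0.06 -0.26 -0.3 0" --pt "0.2 -0.06 -0.26 -0.7 0" --pt "0.2 -0.06 -0.26 -1 0" --pt "0.2 -0.06 -0.26 -1.15 0" --pt "0.2 -0.06 -0.26 -1.27 0" --pt "0.2 -0.06 -0.26 -1.37 0" --pt "0.2 -0.06 -0.26 -1.45 0" --pt "0.2 -0.06 -0.26 -1.52 0" --pt "0.2 -0.06 -0.26 -1.52 0"

```text
time: 37.12
eef_pos: [0.448, -0.4448, 0.0679]
tcp_rot: [0.681, 0.732, 0.006, 0.027]
contact_force: [-0.7, 0.2, -1.5]
opening: 0.47
```

```bash
python3 - <<'E'
from ov import *
s=ctrl.get_state(); t=s["eef_pos"]; print(s["time"],t.round(4),s["contact_force"].round(1),s["opening"],s["wrist_torque"].round(2))
E
```

```text
37.1167 [ 0.448  -0.4448  0.0679] [-0.7  0.2 -1.5] 0.47044056694256037 [ 0.05  0.04 -0.05]
```

Foot about 3 mm above the floor of the well, no contact. I'll lower the rest of the way and release gently.

>>> servo_tool --pt "0.2 0 0 -0.05 0" --pt "0.2 0 0 -0.1 0" --pt "0.2 0 0 -0.1 0" --pt "0.5 0 0 -0.1 0" --pt "0.55 0 0 -0.1 0" --pt "0.65 0 0 -0.1 0" --pt "0.75 0 0 -0.1 0" --pt "0.8 0 0 -0.1 0" --pt "0.8 0 0 0.1 0" --pt "0.8 0 0 0.4 0"

```text
time: 37.95
eef_pos: [0.4474, -0.4439, 0.0832]
tcp_rot: [0.681, 0.732, 0.006, 0.025]
contact_force: [-1.1, 0.2, -0.2]
opening: 0.802
```

>>> servo_tool --pt "0.8 0 0 0.5 0" --pt "0.8 0 0 1.1 0" --pt "0.8 0 0 1.9 0" --pt "0.8 0 0 2.7 0" --pt "0.8 0 0 3.5 0" --pt "0.8 0.2 0.6 4.2 0" --pt "0.8 0.5 1.4 4.4 0" --pt "0.8 0.8 2.2 4.4 0" --pt "0.8 1.1 3 4.4 0" --pt "0.8 1.4 3.9 4.4 0"

```text
time: 38.78
eef_pos: [0.5038, -0.2872, 0.2615]
tcp_rot: [0.681, 0.732, 0.006, 0.027]
contact_force: [0.4, 0.2, 0.3]
opening: 0.801
```

>>> servo_tool --pt "0.8 0.3 0.9 0 0" --pt "0.8 0.6 1.8 0 0" --pt "0.8 0.9 2.7 0 0" --pt "0.8 1.2 3.6 0 0" --pt "0.8 1.4 4.5 0 0" --pt "0.8 1.6 5.2 0 0" --pt "0.8 1.6 5.6 0 0" --pt "0.8 1.6 5.6 0 0" --pt "0.8 1.6 5.6 0 0" --pt "0.8 1.6 5.6 0 0"

```text
time: 39.62
eef_pos: [0.5679, -0.0638, 0.2624]
tcp_rot: [0.681, 0.732, 0.006, 0.028]
contact_force: [-0.2, -0.7, -0.6]
opening: 0.798
```

```bash
python3 - <<'E'
from ov import *
s=ctrl.get_state(); t=s["eef_pos"]; print(s["time"],t.round(4),s["contact_force"].round(1))
p=cam("scene");q=cam("top")
b=overlay(p,[],"",(310,110,390,200),4.9); a=overlay(q,[(k,(.4755,-.3967,-85.8),(0,0,255)) for k in RS]+[(ci(.042,.008),(.4493,-.4493,0),(255,0,0)),(ci(.025,.123),(.4493,-.4493,0),(255,0,0))],"",(410,185,490,275),4.9)
c=overlay(q,[],"",(140,145,240,270),3); d=overlay(p,[],"",(170,190,320,315),3)
o=np.zeros((820,790,3),np.uint8); o[:441,:392]=b;o[:441,395:787]=a;o[445:,:300]=c;o[445:,310:760]=d
cv2.imwrite("pics/final.png",cv2.resize(o,None,fx=.73,fy=.73))
print(fit(q,"masking_tape",.376,.575,[0]),fit(q,"key_set",.3688,-.2072,[1.0]))
E
```

```text
39.6167 [ 0.5679 -0.0638  0.2624] [-0.2 -0.7 -0.6]
(array([0.378 , 0.5837]), np.float64(-3.0), 'iou', np.float64(0.949), 'conf', 0.78) (array([ 0.369 , -0.2076]), np.float64(56.1), 'iou', np.float64(0.889), 'conf', 0.67)
```

View pics/final.png

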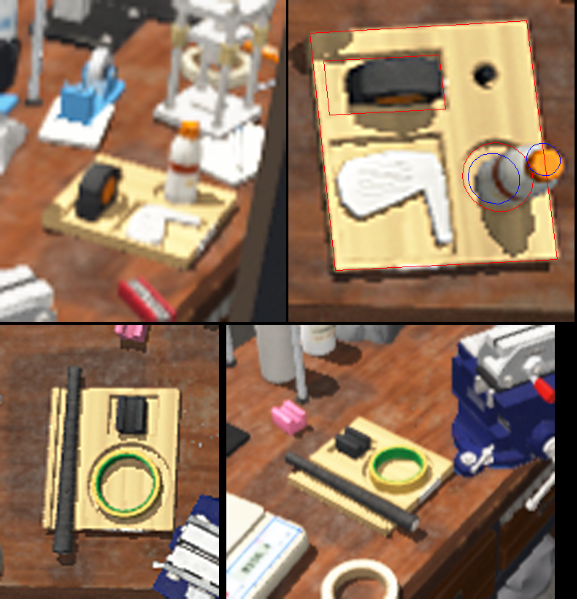

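```bash
python3 -c "
from plant import ctrl
print(ctrl.sign_off())"
```

```text
the job is handed in; nothing more can be done
None
```

Both trays are made up and the job is handed in at about 40 s of the 144 s allowed. I worked in the order listed: grip, grip tape, vice pad, measure, bottle.

**Last checks:** I looked at both trays from the top and scene cameras, with the arm clear and no contact force.
- **Re-grip tray:** The grip lies in its channel with about 30 mm out at each end. The tape roll is flat in the round pocket, and the black vice pad is down in its rectangle. The pink look-alike was not touched.
- **Re-shaft tray:** The measure stands on its edge in the oblong pocket and the bottle is upright in its well.
- **Left alone:** The iron head looks unmoved. The key set fitted within 1 mm of its first position. The masking tape fitted about 9 mm from its first rough reading, but the two were measured by different methods and the arm never went near it.

**What was off:** The tool slowly picked up a tilt of about 3°, which the moves could not correct. It caused no visible trouble. The measure's outline fitted poorly (0.63–0.77 overlap), so I judged its place from the pictures and the lack of force on lowering. No other checks failed.

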